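# Tilt the copper strap out of the slotted bin and lay it in the cradle

## Robot

A 6-joint arm with a two-finger parallel gripper is mounted at the origin on a cart in front of the work surface, level with it; the furniture and walls round the work are solid. World frame = base frame: x ahead of the robot, y to its left, z up, the work surface at z = 0. Lengths are in m, angles in rad, forces in N, time in s.
With the tool pointing down it reaches from about 0.375 to 0.9 m from the base axis. Payload 3.1 kg.
Tool frame: the origin (TCP) lies midway between the tips of the shut fingers; the grasp point (between the pads) lies 19 mm behind it; z points along the fingers, y is the direction in which the jaws open and shut (so a half turn about z gives the same grasp; the last joint's range is limited). The gripper opens to 85 mm and grips with 20 to 120 N. Pads are 22 mm wide; open, the fingers measure 114 mm over their backs; the gripper's body (76 mm by 85 mm) begins 54 mm behind the grasp point. The pads swing forward as they close: fully open they stand 13 mm farther back than shut.
Start: joints at [-1.417, 0.527, 1.433, -0, 1.181, -0.178], TCP at [0.204, -0.591, 0.231] pointing down, gripper open.
Joint ranges: [-3.08, 3.08], [-0.75, 2.2], [0.22, 2.44], [-1.43, 4.57], [0, 2.65], [-2.85, 2.85]. Speed limits (rad/s): [2.79, 2.79, 3.14, 3.14, 3.14, 3.14].

## Interface

Orientations are given as a unit quaternion [x, y, z, w].
In Python, from station import manip gives the robot as it stands. The module is installed in compiled form; this text tells all that it offers.
- The arm moves only by the tool drive_tool, never from a script. Its argument "deltas" is one flat list of numbers, 4 for each row, row after row: the shift along the tool's x, y, z in cm, then the turn about the tool's z in degrees. A call has 1 to 12 rows; each row is the pose to reach, as a shift and turn from the pose measured when the call began, along the tool's axes at that moment; what a row does not reach only later rows make up. A row lasts 1/10 s, in which the tool goes at most 50 mm and 8.59 degrees, less where a joint would pass 70% of its speed; a pose out of reach is approached as far as the arm can. A call with a gripper value outside its range is refused whole. "hand" is the finger opening in cm, from 0 to 8.54, set as the call begins (left out, the last holds). The fingers move at their own pace and stop on an object; "squeeze" is the grip in N (left out, the last holds). Time passes only in rows, so rows that repeat a pose let the fingers close. It gives the time, the measured TCP pose, the force and the opening at its end, in the units of the state.
- manip.sense(): the state, without advancing time (a new reading comes with each control period).
- manip.snapshot(name): name is "scene" or "top" or "wrist"; returns a dict with "frame" (420x560x3 uint8, red, green, blue), "depth" (420x560 float32, m along the optical axis (not along the pixel's ray), 0 where there is no reading), "fx", "fy", "cx", "cy" (pixels), "k1" (the pictures are not rectified: a ray, as slopes to the right and down, at radius r is drawn at 1 + k1 r^2 times it, then the intrinsics apply), "R" (3x3) and "t" (3): a world point X has camera coordinates R X + t. Camera axes: x right, y down, z forward; pixel columns grow to the right and rows downward; lengths in m; the calibration is good to about 2 mm. A picture is of the moment at which its call begins.
- manip.sign_off(): hands the job in, once; it reports no verdict.
The state is a dict: "t": time; "q": joint angles; "qd": joint speeds; "tau": joint torques, N m; "tcp_pos": TCP position; "tool_rot": TCP orientation; "force": force on the tool from outside, world axes, zero at the start; "ft_torque": the same for the moment, N m; "finger_gap": opening from 0.0 (shut) to 1.0 (fully open).
Only numpy, scipy, OpenCV 4.12 (cv2) and the standard library are available. Lean on these libraries where they do the work, as an engineer would, in place of code of your own. Each camera call takes 0.05 s, during which the arm holds its last target.

## Task

Take the copper strap out of the covered bin through its slot: its inner end is bent upward and catches on the slot's top edge, so draw it forward, then tilt its outer end up to bring the bent end out, without forcing it against the bin. Lay it flat in the two-saddle cradle, centred across both saddles with its bent end beyond the blue saddle, and let go. Leave the aluminium strap, the tape roll and the white pot where they are.

Things in the scene. Friction and masses are not known exactly. Their poses are not given: they have to be found in the camera images.
- bin: Fixed grey sheet-metal bin, blue roof, 212 mm wide, 150 deep, 117 high. Origin on the bench under the middle of the front wall's outer face; x level into the bin, y to its left, z up. Two slots in the 4 mm front wall, at y = +48 and -48 mm. Lanes inside 100 mm wide. The roof (z 113 to 117 mm) juts 40 mm out over the slots as a visor: to get under it a gripper must lean, body away from the bin.
- slot_left (a point): Middle of the left slot's sill on the wall's outer face, z = 50 mm; axes as the bin's. Slot 36 mm wide (y), 17 mm high (z 50 to 67 mm); the floor inside is flush with the sill. A fixed tongue 14 mm wide, 6 mm thick, top flush with the sill, juts 40 mm out of the wall under the strap; beside and below it is free space down to the bench.
- slot_right (a point): The same point of the right slot, which is just like the left one.
- copper_strap_mid (a point): Centre of the flat part of the loose copper-coloured strap (about 0.14 kg, rigid), at mid thickness. Flat part 140 mm long (x), 24 wide (y), 6 thick (z); at x = +70 mm it bends 35 degrees upward into a straight end 45 mm long. It starts flat in either slot, bent end inside, 67 to 83 mm of the flat part sticking out.
- copper_strap_bent_end (a point): Tip of the copper strap's bent end, at mid thickness: 107 mm ahead in x and 26 mm above copper_strap_mid in the strap's frame.
- alu_strap_mid (a point): The same point of the silver aluminium strap, of the same shape, which lies in the other slot and stays there.
- cradle: Fixed cradle. Base plate 170 x 60 x 8 mm; origin under its middle, x along its length to the blue saddle, z up. Saddles 14 mm thick along x at x = +55 mm (blue) and -55 mm (black): flat seats at z = 40 mm between cheeks 34 mm apart that rise to z = 52 mm. Between the saddles is free space beside and under the strap down to the base plate.
- cradle_seat (a point): Point on the cradle's axis midway between the saddles at seat height, z = 40 mm; axes as the cradle's. The strap's underside rests at this height. Keep the arm clear of what hangs behind: a hot-air handle and leads at x over 0.65 m, y -0.14 to -0.03 m, from 0.38 m up, and the shelf's edge at x = 0.71 m, 0.42 m up.
- tape_roll: Loose amber tape roll lying flat, 60 mm diameter, 12 mm high; origin under its centre. Leave it.
- tinner_pot: Loose small round white pot with a red top, 38 mm diameter, 19 mm high; origin under its centre. Leave it.
Things that resemble listed ones, but are neither listed nor needed, are in the scene too. What is shaped like the cradle but purple is not meant.

How it is judged:
By the outcome, as a careful person would: the job done as asked, in the order asked, and still so for the second after the job is handed in, with the robot touching nothing.
It also fails if it takes over 42 s, if anything falls off the work surface, if the arm or the gripper's body presses on something with over 40 N, if the wrist force passes 120 N, or if a joint passes its speed limit or range.

## Working session

There is one attempt and no reset: what is moved stays moved. The work goes in short steps, Python scripts to look and compute and a tool call to move; the robot and the scene stay as the last step left them, time stands still between calls to the robot, and variables do not carry over. Pictures are saved under pics/ and viewed, and the job is handed in when it is done.

Besides the shell and the picture viewer there is one more tool, called after "Call:" as name(argument=value, ...) on one line, values as JSON. drive_tool: Moves the arm, as the interface text tells. Its arguments: {"type":"object","properties":{"deltas":{"type":"array"},"hand":{"type":"number"},"squeeze":{"type":"number"}},"required":["deltas"]}

```bash
mkdir -p pics
cat > h.py <<'E'
import numpy as np, cv2
from station import manip
def snap(n,tag):
    s=manip.snapshot(n); np.savez(f'pics/{tag}.npz',**s)
    cv2.imwrite(f'pics/{tag}.png',cv2.cvtColor(s['frame'],cv2.COLOR_RGB2BGR)); return s
def load(tag): return dict(np.load(f'pics/{tag}.npz'))
def ray(s,u,v):
    K=np.array([[s['fx'],0,s['cx']],[0,s['fy'],s['cy']],[0,0,1]],float)
    p=cv2.undistortPoints(np.array([[[u,v]]],float),K,np.array([s['k1'],0,0,0],float))[0,0]
    d=s['R'].T@np.array([p[0],p[1],1.]); o=-s['R'].T@s['t']; return o,d
def onz(s,u,v,z):
    o,d=ray(s,u,v); return o+d*(z-o[2])/d[2]
def dep(s,u,v):
    o,d=ray(s,u,v); z=float(s['depth'][int(round(v)),int(round(u))]); return o+d*z
def proj(s,X):
    c=s['R']@np.asarray(X)+s['t']; a=c[:2]/c[2]; a=a*(1+s['k1']*(a@a)); return a[0]*s['fx']+s['cx'],a[1]*s['fy']+s['cy']
E
python3 - <<'E'
from h import *
for n in('scene','top','wrist'):
    s=snap(n,n+'0'); print(n,-s['R'].T@s['t'],s['R'][2],s['fx'],s['k1'])
print(manip.sense())
E
```

```text
scene [-0.00721581  1.03388548  0.67291139] [ 0.43476145 -0.79840122 -0.4165789 ] 422.62480943554453 0.020602502680316284
top [ 0.3980456  -0.07490446  1.31407875] [ 0.14742619 -0.00201858 -0.989071  ] 387.2290741289567 0.03219253264234789
wrist [ 0.28242599 -0.56382516  0.37389346] [-0.30857289 -0.10405    -0.94549266] 294.29740605125556 -0.03228465448866187
{'t': 0.15, 'q': array([-1.41755415e+00,  5.28239752e-01,  1.43358965e+00,  1.24443952e-05,
        1.18138955e+00, -1.78505388e-01]), 'qd': array([-0.00250261, -0.00240009, -0.00295711,  0.00153347, -0.00055823,
       -0.00135932]), 'tau': array([ 5.52995407e-04, -4.42747092e+01, -1.78275079e+01, -2.41520092e-04,
        5.65613882e-03,  9.02792721e-06]), 'tcp_pos': array([ 0.20350515, -0.59037668,  0.23057216]), 'tool_rot': array([ 9.86274523e-01,  1.65111795e-01,  1.60250848e-05, -8.13010887e-04]), 'force': array([-0.26726259,  0.52103253, -0.32020961]), 'ft_torque': array([-0.05130297,  0.01028694,  0.01890928]), 'finger_gap': 1.0011497101355535}
```

View pics/top0.png

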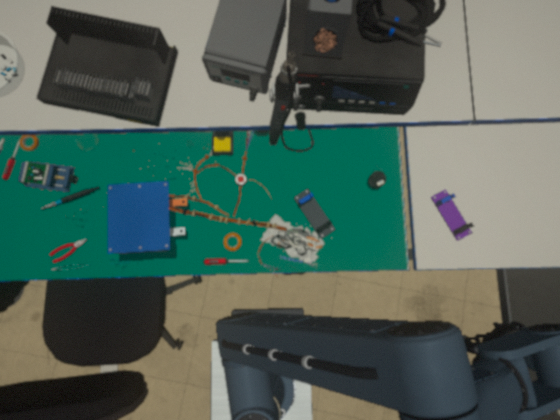

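View pics/scene0.png

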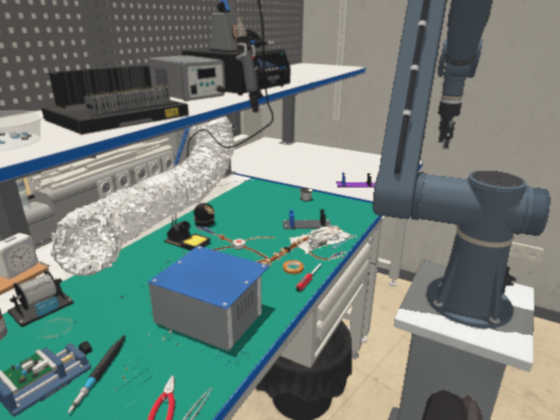

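View pics/wrist0.png

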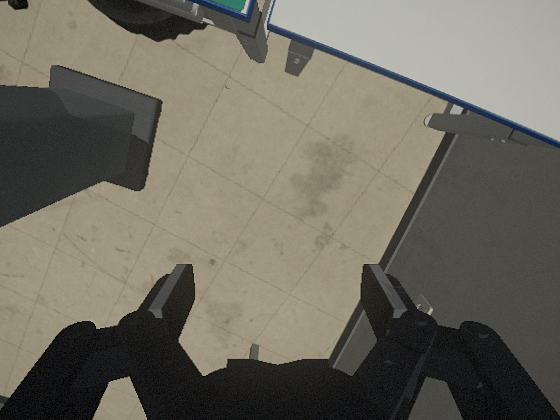

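Run:
```python
from h import *
im=cv2.imread('pics/top0.png')
cv2.imwrite('pics/c1.png',cv2.resize(im[165:270,95:345],None,fx=3.2,fy=3.2,interpolation=cv2.INTER_CUBIC))
s=load('top0')
for u,v in[(179,202),(179,232),(112,184),(168,182),(171,248),(110,254),(140,217)]:
    print(u,v,dep(s,u,v))
```

```text
179 202 [0.59922509 0.2542783  0.06183248]
179 232 [0.50141301 0.25359898 0.05880247]
112 184 [0.65253295 0.44929696 0.11693511]
168 182 [0.6550675  0.27536118 0.11610875]
171 248 [ 4.53082997e-01  2.95055960e-01 -4.47853626e-04]
110 254 [0.43845968 0.49623833 0.00265362]
140 217 [0.54640278 0.35983645 0.11556166]
```

View pics/c1.png

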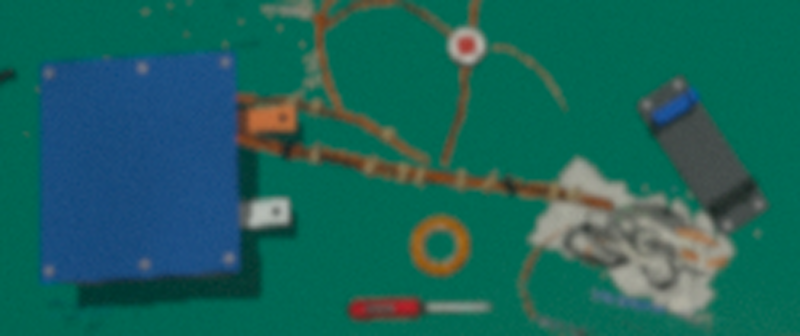

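Call:
drive_tool(deltas=[55,-54,-7,-71,55,-54,-7,-71,55,-54,-7,-71,55,-54,-7,-71,55,-54,-7,-71,55,-54,-7,-71,55,-54,-7,-71,55,-54,-7,-71,55,-54,-7,-71,55,-54,-7,-71,55,-54,-7,-71,55,-54,-7,-71], hand=8.5)

```text
t: 1.35
tcp_pos: [0.4706, -0.0541, 0.286]
tool_rot: [0.707, 0.707, 0.0, -0.001]
force: [2.2, -1.3, -1.0]
finger_gap: 0.994
```

Call:
drive_tool(deltas=[14,8,-1.5,0,14,8,-1.5,0,14,8,-1.5,0,14,8,-1.5,0,14,8,-1.5,0,14,8,-1.5,0,14,8,-1.5,0])

```text
t: 2.05
tcp_pos: [0.5496, 0.0844, 0.3008]
tool_rot: [0.708, 0.707, -0.0, -0.001]
force: [0.4, 0.7, -1.0]
finger_gap: 0.995
```

Run:
```python
from h import *
s=snap('wrist','w1'); print(manip.sense()['tcp_pos'],manip.sense()['t'])
```

```text
[0.54970784 0.08431103 0.30094985] 2.1
```

View pics/w1.png

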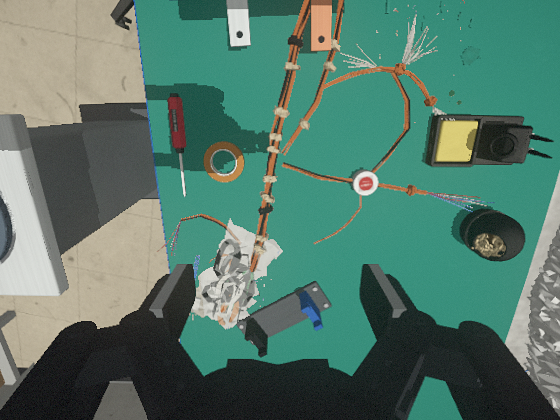

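Run:
```python
from h import *
s=load('w1'); im=cv2.imread('pics/w1.png'); hsv=cv2.cvtColor(im,cv2.COLOR_BGR2HSV)
m=cv2.inRange(hsv,(5,90,120),(20,255,255)); m[55:]=0; m[:,:312-6]=0; m[:,338:]=0
print([ (v,np.where(m[v])[0].min(),np.where(m[v])[0].max()) for v in range(2,55,4) if m[v].any()])
print('depth hole area',[dep(s,u,v).round(4) for u,v in[(320,20),(320,47),(238,20),(238,40)]])
c=cv2.resize(im[0:90,200:380],None,fx=4,fy=4,interpolation=cv2.INTER_CUBIC); cv2.imwrite('pics/c2.png',c)
c=cv2.resize(im[260:370,210:350],None,fx=5,fy=5,interpolation=cv2.INTER_CUBIC); cv2.imwrite('pics/c3.png',c)
```

```text
[(2, np.int64(306), np.int64(331)), (6, np.int64(306), np.int64(331)), (10, np.int64(309), np.int64(337)), (14, np.int64(307), np.int64(337)), (18, np.int64(306), np.int64(337)), (22, np.int64(311), np.int64(337)), (26, np.int64(311), np.int64(336)), (30, np.int64(311), np.int64(335)), (34, np.int64(311), np.int64(334)), (38, np.int64(311), np.int64(337)), (42, np.int64(311), np.int64(330)), (46, np.int64(311), np.int64(330)), (50, np.int64(311), np.int64(334)), (54, np.int64(328), np.int64(334))]
depth hole area [array([0.5982, 0.2615, 0.0576]), array([0.5994, 0.2332, 0.0571]), array([0.5035, 0.2617, 0.0573]), array([0.5023, 0.2413, 0.0549])]
```

View pics/c2.png

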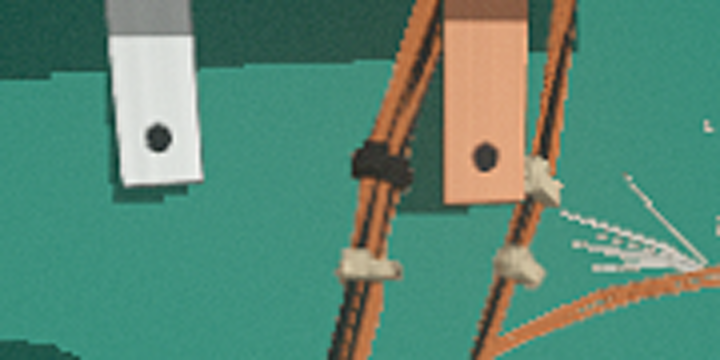

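View pics/c3.png

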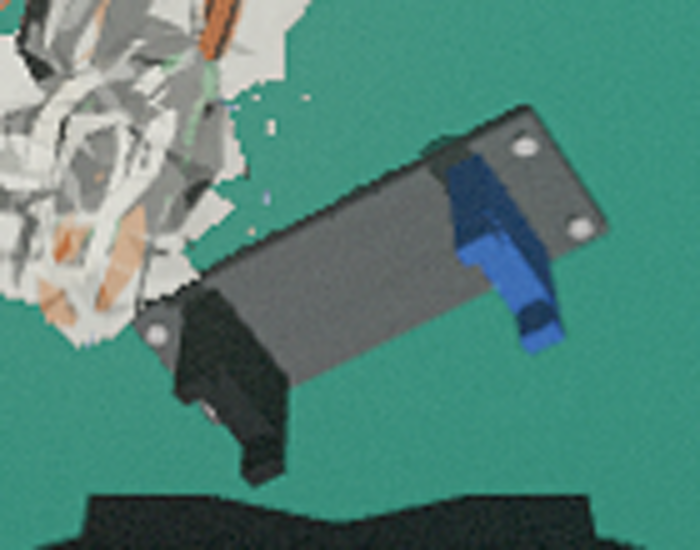

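Run:
```python
from h import *
s=load('w1')
A,B=[onz(s,200+a/4,b/4,.056) for a,b in[(443,204),(524,201)]]
C,D=[onz(s,200+a/4,b/4,.056) for a,b in[(445,4),(528,4)]]
print('strap',A.round(4),B.round(4),np.linalg.norm(A-B),C.round(4),D.round(4),np.linalg.norm(C-D))
d1=(C-A);d2=(D-B);print(np.degrees(np.arctan2(d1[1],d1[0])),np.degrees(np.arctan2(d2[1],d2[0])), np.degrees(np.arctan2(*(B-A)[[1,0]])))
for a,b in[(125,185),(201,181)]: print('alu',onz(s,200+a/4,b/4,.056).round(4))
P,Q,R=[onz(s,210+a/5,260+b/5,.008) for a,b in[(525,105),(607,228),(137,318)]]
print(P,Q,R,np.linalg.norm(P-Q),np.linalg.norm(P-R),'centre',(Q+R)/2)
x=P-R; print('yaw',np.degrees(np.arctan2(x[1],x[0])))
b=[onz(s,210+a/5,260+b/5,.008) for a,b in[(525,148),(581,228),(157,334)]]; print(b)
e=b[1]-b[0]; f=b[0]-b[2]
print(np.linalg.norm(e),np.linalg.norm(f),'yaw',np.degrees(np.arctan2(f[1],f[0])),'centre',(b[1]+b[2])/2)
# saddle pts via depth
for n,a,b_ in[('blue cheek top',540,340),('blue cheek2',465,165),('blue seat',505,270),('black cheek',262,470),('black2',205,300)]:
    print(n,dep(s,210+a/5,260+b_/5).round(4))
# harness heights
h=[(u,v,dep(s,u,v)) for u,v in[(293,55),(335,60),(300,20),(340,5),(330,66)]]
for u,v,p in h: print(u,v,p.round(4))
# roof edge in top image
t=load('top0'); hsv=cv2.cvtColor(t['frame'],cv2.COLOR_RGB2HSV); m=cv2.inRange(hsv,(100,120,60),(125,255,255)); m[:175]=0;m[265:]=0;m[:,:100]=0;m[:,180:]=0
c=max(cv2.findContours(m,0,2)[0],key=cv2.contourArea); r=cv2.boxPoints(cv2.minAreaRect(c))
W=[onz(t,*p,.117) for p in r];print('roof',np.round(W,4),[np.linalg.norm(W[i]-W[i-1]) for i in range(4)])
```

```text
strap [0.5887 0.229  0.056 ] [0.6128 0.2299 0.056 ] 0.024126968631994157 [0.5877 0.2812 0.056 ] [0.6114 0.2813 0.056 ] 0.023710449289224677
91.10908202416276 91.57267745736856 2.0861992308391195
alu [0.4942 0.2344 0.056 ]
alu [0.5168 0.2354 0.056 ]
[ 0.61313791 -0.11964651  0.008     ] [ 0.64459407 -0.17093393  0.008     ] [ 0.47492617 -0.21049614  0.008     ] 0.06016551581063867 0.16539691347453347 centre [ 0.55976012 -0.19071503  0.008     ]
yaw 33.3178019136384
[array([ 0.61387079, -0.13712252,  0.008     ]), array([ 0.63529762, -0.17088236,  0.008     ]), array([ 0.48193722, -0.21777516,  0.008     ])]
0.03998544457486644 0.1546328323403125 yaw 31.437965372360562 centre [ 0.55861742 -0.19432876  0.008     ]
blue cheek top [ 0.6155 -0.1816  0.0519]
blue cheek2 [ 0.5926 -0.1404  0.0132]
blue seat [ 0.6044 -0.1626  0.0403]
black cheek [ 0.5224 -0.2368  0.0525]
black2 [ 0.5008 -0.1973  0.0138]
293 55 [0.5695 0.2305 0.0162]
335 60 [0.6276 0.2263 0.0027]
300 20 [0.5778 0.2713 0.0169]
340 5 [0.6287 0.2895 0.0127]
330 66 [0.6186 0.217  0.0181]
roof [[0.6556 0.4674 0.117 ]
 [0.6563 0.2734 0.117 ]
 [0.4366 0.2636 0.117 ]
 [0.4368 0.4524 0.117 ]] [np.float64(0.2192890266633628), np.float64(0.19400608837763647), np.float64(0.21990313661145464), np.float64(0.18887096276459014)]
```

Call:
drive_tool(deltas=[14.7,5,10,-1.5,14.7,5,10,-1.5,14.7,5,14,-1.5,14.7,5,16,-1.5,14.7,5,18,-1.5,14.7,5,18,-1.5,14.7,5,18,-1.5,14.7,5,18,-1.5], hand=5, squeeze=30)

```text
t: 2.9
tcp_pos: [0.6014, 0.2303, 0.1237]
tool_rot: [0.699, 0.715, 0.002, 0.0]
force: [0.3, 1.7, 0.4]
finger_gap: 0.587
```

Run:
```python
from h import *
s=snap('wrist','w2'); print(manip.sense()['tcp_pos'],manip.sense()['force'])
```

```text
[0.60168726 0.23040896 0.12421623] [-0.20582274  0.26435372  0.02203587]
```

View pics/w2.png

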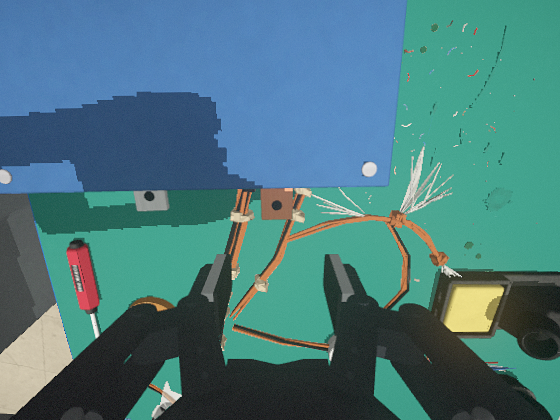

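Run:
```python
from h import *
s=load('w2');im=cv2.imread('pics/w2.png')
cv2.imwrite('pics/c4.png',cv2.resize(im[170:240,220:320],None,fx=6,fy=6,interpolation=cv2.INTER_CUBIC))
for p in[(262.5,219.5),(293,219)]: print(onz(s,*p,.056).round(4))
for p in[(60,192),(240,188),(380,186)]: print('visor',onz(s,*p,.117).round(4))
```

```text
[0.5895 0.2296 0.056 ]
[0.6131 0.2305 0.056 ]
visor [0.4826 0.2673 0.117 ]
visor [0.5801 0.2715 0.117 ]
visor [0.6542 0.2742 0.117 ]
```

View pics/c4.png

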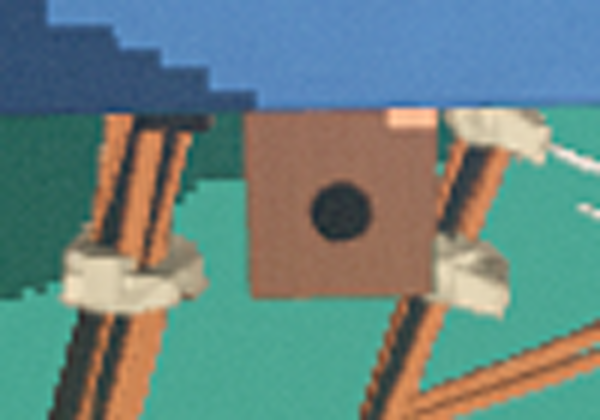

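Call:
drive_tool(deltas=[0.4,0,3,-1,0.4,0,5.5,-1,0.4,0,7,-1,0.4,0,7.5,-1,0.4,0,7.8,-1,0.4,0,7.8,-1,0.4,0,7.8,-1])

```text
t: 3.65
tcp_pos: [0.6027, 0.2347, 0.0474]
tool_rot: [0.693, 0.721, 0.003, 0.001]
force: [0.6, -0.1, -0.1]
finger_gap: 0.585
```

Call:
drive_tool(deltas=[0,-0.15,0.1,0,0,-0.15,0.1,0,0,-0.15,0.1,0,0,-0.15,0.1,0,0,-0.15,0.1,0,0,-0.15,0.1,0], hand=1.5)

```text
t: 4.25
tcp_pos: [0.6014, 0.2347, 0.0466]
tool_rot: [0.693, 0.721, 0.003, 0.001]
force: [-0.0, 0.7, 2.7]
finger_gap: 0.269
```

Run:
```python
from h import *
s=snap('wrist','w3'); s=snap('scene','s3'); x=manip.sense();print(x['tcp_pos'],x['force'],x['finger_gap'])
im=cv2.imread('pics/s3.png');w=cv2.imread('pics/w3.png')
a=cv2.resize(im[215:315,220:340],None,fx=4,fy=4);b=w[120:,120:440];
cv2.imwrite('pics/c5.png',np.hstack([cv2.resize(a,(480,400)),cv2.resize(b,(320,300+100))]))
```

```text
[0.60142242 0.23467856 0.04654428] [-1.21050617 -0.10256569  3.36922632] 0.2658158619043315
```

View pics/c5.png

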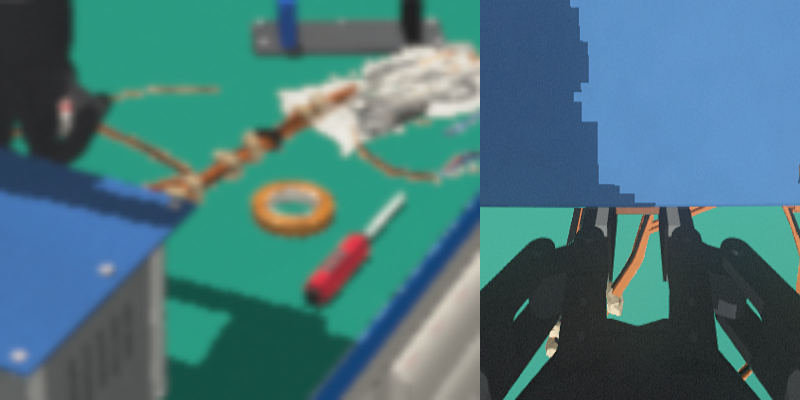

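Call:
drive_tool(deltas=[-0.5,0,0,0,-1.2,0,0,0,-2,0,0,0,-2.8,0,0,0,-3.6,0,0,0,-4.4,0,0,0,-4.8,0,0,0,-4.8,0,0,0,-4.8,0,0,0])

```text
t: 5.25
tcp_pos: [0.6033, 0.186, 0.0463]
tool_rot: [0.693, 0.721, 0.003, 0.002]
force: [-0.1, -0.5, 0.9]
finger_gap: 0.266
```

Run:
```python
from h import *
s=snap('wrist','w4');  x=manip.sense();print(x['tcp_pos'],x['force'],x['finger_gap'])
```

```text
[0.60333339 0.18632365 0.04638502] [-0.72753283 -0.86482203 -0.15089197] 0.2631725845515351
```

View pics/w4.png

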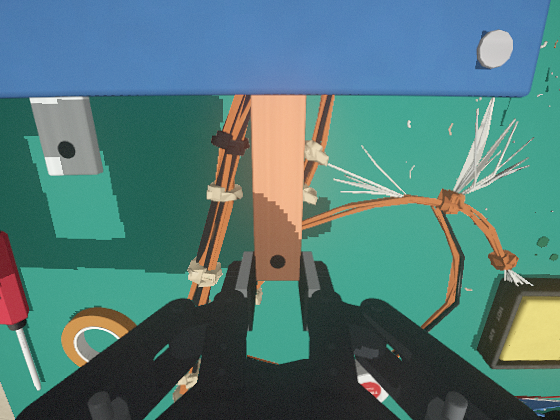

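Run:
```python
from h import *
s=load('w4')
for p in[(256.5,281),(302,281),(252,97),(304.5,97)]: print(onz(s,*p,.056).round(4))
```

```text
[0.5917 0.1809 0.056 ]
[0.6157 0.1817 0.056 ]
[0.5882 0.2722 0.056 ]
[0.6107 0.2731 0.056 ]
```

Call:
drive_tool(deltas=[0,0,0,0,0,0,0,0,0,0,0,0], hand=4.2)

```text
t: 5.6
tcp_pos: [0.6032, 0.1867, 0.0463]
tool_rot: [0.693, 0.721, 0.003, 0.001]
force: [-0.1, 0.0, 0.4]
finger_gap: 0.491
```

Call:
drive_tool(deltas=[1.2,0,0.2,0,2.4,0,0.6,0,3.6,0,1,0,3.6,0,1.2,0,3.6,0,1.2,0])

```text
t: 6.1
tcp_pos: [0.6012, 0.2234, 0.0337]
tool_rot: [0.692, 0.722, 0.002, 0.001]
force: [0.8, -1.0, -0.6]
finger_gap: 0.493
```

Call:
drive_tool(deltas=[0,0,0,0,0,0,0,0,0,0,0,0,0,0,0,0,0,0,0,0], hand=1.5, squeeze=20)

```text
t: 6.6
tcp_pos: [0.6012, 0.2231, 0.0337]
tool_rot: [0.692, 0.722, 0.002, 0.001]
force: [0.5, 0.9, -0.7]
finger_gap: 0.278
```

Call:
drive_tool(deltas=[0,0,-0.4,0,0.06,0,-0.85,0,0.1,0,-1.3,0,0.2,0,-1.7,0,0.2,0,-1.7,0])

```text
t: 7.1
tcp_pos: [0.6013, 0.2251, 0.0514]
tool_rot: [0.692, 0.722, 0.002, 0.002]
force: [0.5, 0.1, -1.8]
finger_gap: 0.274
```

Run:
```python
from h import *
s=snap('wrist','w5');  x=manip.sense();print(x['tcp_pos'],x['force'],x['ft_torque'],x['finger_gap'])
```

```text
[0.60111875 0.22518247 0.0510493 ] [-0.1636567   0.65866405 -2.18010161] [-0.07543656 -0.04542863 -0.01872101] 0.2767071429884939
```

View pics/w5.png

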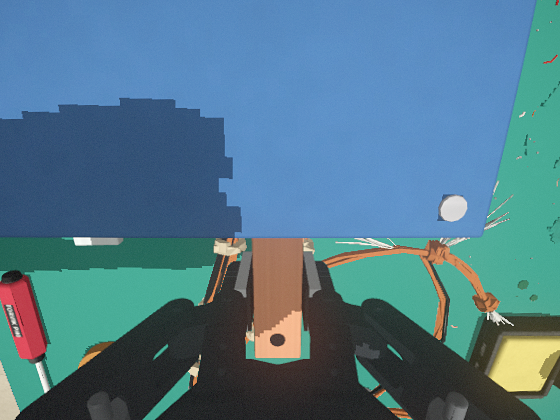

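```bash
cat >> h.py <<'E'
def tilt(s,pix):
    P=np.array([dep(s,*p) for p in pix]); c=P.mean(0); v=np.linalg.svd(P-c)[2][0]; v=v if v[1]>0 else -v
    return P.round(4), np.degrees(np.arctan2(v[2],np.hypot(v[0],v[1])))
E
python3 - <<'E'
from h import *
s=load('w5'); print(tilt(s,[(265,v) for v in range(245,352,12)]))
E
```

```text
(array([[0.5938, 0.2467, 0.0719],
       [0.594 , 0.2411, 0.0731],
       [0.5941, 0.2345, 0.0728],
       [0.5943, 0.2279, 0.0727],
       [0.5945, 0.2221, 0.0743],
       [0.5947, 0.2156, 0.0749],
       [0.5949, 0.2086, 0.0752],
       [0.5951, 0.201 , 0.075 ],
       [0.5953, 0.1948, 0.0766]]), np.float64(-4.54866313114411))
```

Call:
drive_tool(deltas=[0.1,0,-0.4,0,0.21,0,-0.8,0,0.35,0,-1.2,0,0.5,0,-1.6,0,0.67,0,-2,0,0.85,0,-2.4,0,1.05,0,-2.8,0,1.25,0,-3.2,0,1.5,0,-3.6,0,1.74,0,-3.95,0,1.74,0,-3.95,0])

```text
t: 8.25
tcp_pos: [0.6003, 0.2429, 0.0912]
tool_rot: [0.692, 0.722, 0.003, 0.002]
force: [-0.3, -0.9, -2.7]
finger_gap: 0.274
```

Run:
```python
from h import *
s=snap('wrist','w6');  x=manip.sense();print(x['tcp_pos'],x['force'],x['ft_torque'],x['finger_gap'])
```

```text
[0.60030993 0.24290657 0.09098306] [ 1.15376309 -1.14847269 -2.52358336] [-0.29288388  0.03177706  0.041728  ] 0.27628447066554424
```

View pics/w6.png

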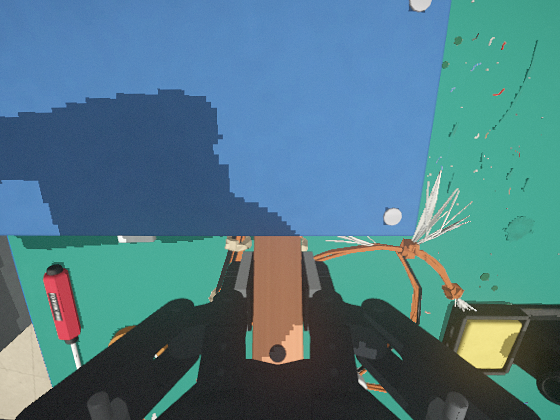

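Run:
```python
from h import *
s=load('w6'); print(tilt(s,[(265,v) for v in range(242,356,12)]))
```

```text
(array([[0.5925, 0.2606, 0.1006],
       [0.5928, 0.2558, 0.1044],
       [0.593 , 0.2506, 0.1071],
       [0.5933, 0.2461, 0.1106],
       [0.5935, 0.2403, 0.1123],
       [0.5937, 0.2359, 0.1157],
       [0.5939, 0.2317, 0.1193],
       [0.5942, 0.2267, 0.1217],
       [0.5944, 0.222 , 0.1243],
       [0.5946, 0.2186, 0.1282]]), np.float64(-32.01988399875674))
```

Call:
drive_tool(deltas=[0,0,0.2,0,0,0,0.2,0,-0.5,0,0.2,0,-1.2,0,0.2,0,-2,0,0.2,0,-2.8,0,0.2,0], squeeze=80)

```text
t: 8.9
tcp_pos: [0.6016, 0.214, 0.0889]
tool_rot: [0.692, 0.722, 0.003, 0.001]
force: [-0.1, 0.7, -1.8]
finger_gap: 0.257
```

Run:
```python
from h import *
s=snap('wrist','w7');  x=manip.sense();print(x['tcp_pos'],x['force'],x['ft_torque'],x['finger_gap'])
print(tilt(s,[(265,v) for v in range(242,356,12)])[1])
```

```text
[0.60164503 0.21262982 0.08885974] [-0.74614853 -0.95575288 -0.84249515] [-0.08598481  0.01796175  0.04766178] 0.2648933172095248
-31.86710636302524
```

View pics/w7.png

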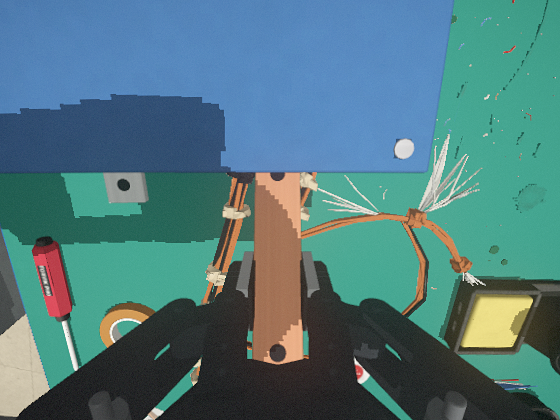

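Coming out cleanly with almost no contact force; the tilt holds at 32°. Continue the pull.

Call:
drive_tool(deltas=[-1,0,0,0,-2,0,0,0,-3,0,0,0,-4,0,0,0,-5.5,0,0,0,-7,0,-1,0,-8.5,0,-3,0,-10,0,-6,0,-10,0,-9,0,-10,0,-9,0,-10,0,-9,0])

```text
t: 10.05
tcp_pos: [0.6055, 0.1119, 0.1798]
tool_rot: [0.693, 0.721, 0.003, 0.002]
force: [-0.2, -0.4, -1.9]
finger_gap: 0.259
```

Run:
```python
from h import *
s=snap('wrist','w8');snap('scene','s8');  x=manip.sense();print(x['tcp_pos'],x['force'],x['ft_torque'],x['finger_gap'],x['q'])
print(tilt(s,[(265,v) for v in range(242,356,12)])[1])
```

```text
[0.60406715 0.11242456 0.17771756] [-0.59872036 -0.12516308 -1.54233401] [-0.08696625  0.01621384  0.02493962] 0.2609714872366565 [ 1.84179791e-03  5.74920728e-01  1.51449353e+00  1.21212425e-03
  1.04914153e+00 -3.95543802e-02]
-32.85951639944932
```

View pics/w8.png

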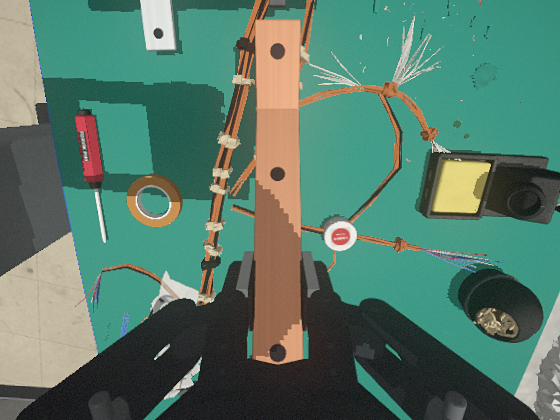

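View pics/s8.png

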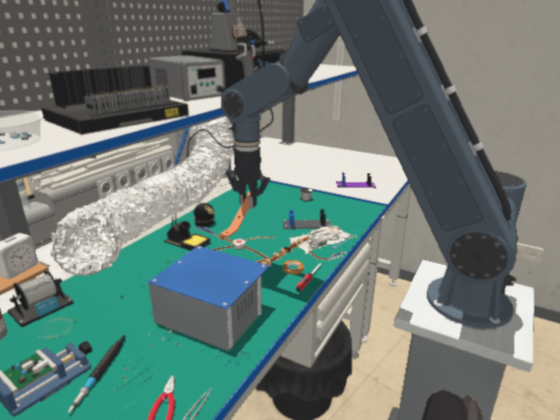

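Call:
drive_tool(deltas=[-2,-4,-2,0,-4,-8,-4,8,-8,-11,-4,16,-12,-12.6,-4,24,-16,-12.6,-4,32,-20,-12.6,-4,40,-23.8,-12.6,-4,48,-23.8,-12.6,-4,56,-23.8,-12.6,-4,59.7,-23.8,-12.6,-4,59.7,-23.8,-12.6,-4,59.7,-23.8,-12.6,-4,59.7])

```text
t: 11.35
tcp_pos: [0.4874, -0.13, 0.2165]
tool_rot: [0.959, 0.282, 0.001, -0.001]
force: [0.5, -0.3, -1.0]
finger_gap: 0.263
```

Run:
```python
from h import *
s=snap('wrist','w9');  x=manip.sense();print(x['tcp_pos'],x['tool_rot'],x['force'],x['finger_gap'])
print(tilt(s,[(265,v) for v in range(242,356,12)])[1])
```

```text
[ 0.48754866 -0.13004591  0.2167298 ] [ 9.59489744e-01  2.81740521e-01  1.24688145e-03 -3.93856481e-04] [ 0.79063392  0.03032044 -1.90890562] 0.26152344146093714
-33.16664618727057
```

View pics/w9.png

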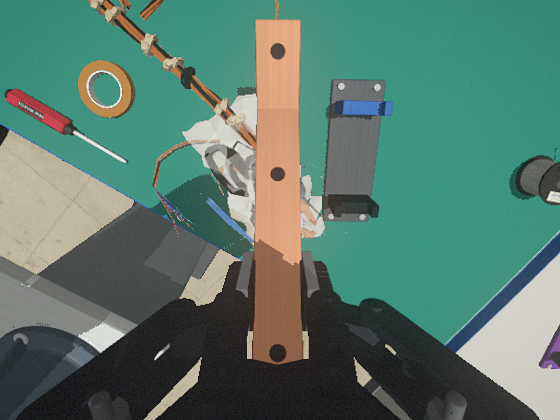

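Run:
```python
from h import *
im=cv2.imread('pics/w9.png')
cv2.imwrite('pics/c9.png',cv2.resize(im[70:230,300:410],None,fx=5,fy=3.7,interpolation=cv2.INTER_CUBIC))
```

View pics/c9.png

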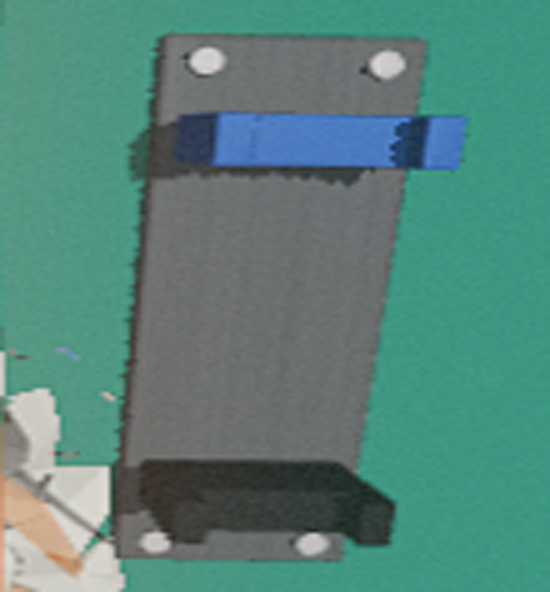

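Run:
```python
from h import *
s=load('w9')
g=lambda x,y,z: onz(s,300+x/5-.4,70+y/3.7-.36,z)
for nm,pts,z in[('corner',[(164,37),(427,42),(118,555),(342,558)],.008),('screw',[(208,60),(388,64),(156,541),(312,543)],.009)]:
    P=[g(*p,z) for p in pts]; 
    print(nm,np.round(P,4).tolist()); c=np.mean(P,0)
    x=(P[0]+P[1]-P[2]-P[3])/2; print('centre',c,'len',np.linalg.norm(x),'w',np.linalg.norm(P[0]-P[1]),np.linalg.norm(P[2]-P[3]),'yaw',np.degrees(np.arctan2(x[1],x[0])))
# blue cheek outer top corners z=.052 right cheek
for p in[(425,117),(467,117),(465,168),(425,168)]: print(g(*p,.052).round(4))
# depth points of blue seat
for p in[(300,140),(330,140),(445,142),(240,140)]: print(p,dep(s,300+p[0]/5,70+p[1]/3.7).round(4))
```

```text
corner [[0.6133, -0.1219, 0.008], [0.6443, -0.172, 0.008], [0.4718, -0.2104, 0.008], [0.5022, -0.2598, 0.008]]
centre [ 0.55792202 -0.19102074  0.008     ] len 0.16694875205546264 w 0.05888233459476644 0.05802921859767546 yaw 31.863462762141513
screw [[0.6133, -0.1338, 0.009], [0.6344, -0.1683, 0.009], [0.4816, -0.2152, 0.009], [0.5026, -0.2493, 0.009]]
centre [ 0.55795957 -0.19165957  0.009     ] len 0.15475587855203363 w 0.040432799815114454 0.04010780201337228 yaw 31.630215901445442
[ 0.6185 -0.1727  0.052 ]
[ 0.6231 -0.1798  0.052 ]
[ 0.6127 -0.1879  0.052 ]
[ 0.6082 -0.1811  0.052 ]
(300, 140) [ 0.6018 -0.1587  0.0398]
(330, 140) [ 0.6051 -0.1638  0.0407]
(445, 142) [ 0.6155 -0.1805  0.0528]
(240, 140) [ 0.5934 -0.1456  0.0532]
```

Run:
```python
from h import *
from scipy.spatial.transform import Rotation as Ro
s=load('w9'); x=manip.sense(); T=Ro.from_quat(x['tool_rot']); p0=x['tcp_pos']
fr=s['frame'].astype(int)
tool=lambda X:(T.inv().apply(np.array(X)-p0)*1000).round(1)
hsv=cv2.cvtColor(s['frame'],cv2.COLOR_RGB2HSV)
m=cv2.inRange(hsv,(4,60,50),(18,255,255))
for v in(24,60,100,112,130,150,200,220,240):
    c=np.where(m[v,240:320])[0]+240; 
    # contiguous run around 278
    l=r=270
    while m[v,l-1]: l-=1
    while m[v,r+1]: r+=1
    d=np.median(s['depth'][v,l+4:r-4]); 
    P=[]
    for u in(l-.5,r+.5):
        o,dd=ray(s,u,v); P.append(tool(o+dd*d))
    print(v,l,r,P[0],P[1])
for v in(345,352,358,361,363):print(v,m[v,262:270].mean(),tool(dep(s,264,v)))
for v in(18,19,20,22): print(v,m[v,262:270].mean(),tool(dep(s,264,v)))
```

```text
24 255 300 [122.9 -11.7  29. ] [122.9  12.   29. ]
60 256 299 [105.9 -11.6  30. ] [105.9  12.   30. ]
100 257 298 [ 85.6 -11.5  30.7] [85.6 11.9 30.7]
112 257 298 [ 79.2 -11.6  29.9] [79.2 12.  29.9]
130 256 298 [ 69.8 -12.   23.8] [69.8 11.8 23.9]
150 255 299 [ 59.7 -12.3  17.3] [59.7 12.1 17.3]
200 255 302 [ 36.1 -11.8   2.2] [36.1 13.2  2.2]
220 255 300 [ 27.2 -11.6  -3.4] [27.2 12.  -3.4]
240 254 300 [ 18.4 -11.9  -8.6] [18.4 11.8 -8.6]
345 255.0 [-24.3  -6.2 -34.1]
352 255.0 [-26.2  -6.1 -36.4]
358 255.0 [-27.4  -6.  -38.7]
361 255.0 [-29.   -6.1 -39. ]
363 0.0 [  9.4  -3.9 -75.4]
18 0.0 [171.2 -14.1 213.9]
19 0.0 [170.3 -14.2 214.1]
20 255.0 [124.8  -6.8  29.3]
22 255.0 [123.8  -6.8  29.1]
```

Call:
drive_tool(deltas=[-0.15,3,0,1,-0.15,6,1,1,-0.15,8.9,3,1,-0.15,8.9,6,1,-0.15,8.9,8.7,1,-0.15,8.9,8.7,1,-0.15,8.9,8.7,1])

```text
t: 12.1
tcp_pos: [0.5346, -0.2053, 0.1296]
tool_rot: [0.962, 0.274, 0.001, -0.001]
force: [0.4, -0.3, -0.7]
finger_gap: 0.256
```

Run:
```python
from h import *
s=snap('wrist','w10');  x=manip.sense();print(x['tcp_pos'],x['tool_rot'],x['force'],x['finger_gap'])
print(tilt(s,[(265,v) for v in range(242,356,12)])[1])
```

```text
[ 0.53535666 -0.2056882   0.13067818] [9.61799373e-01 2.73749167e-01 1.82062229e-03 2.12380877e-04] [ 0.43437088  0.46225274 -1.38897143] 0.2578566503399014
-32.30986930567608
```

View pics/w10.png

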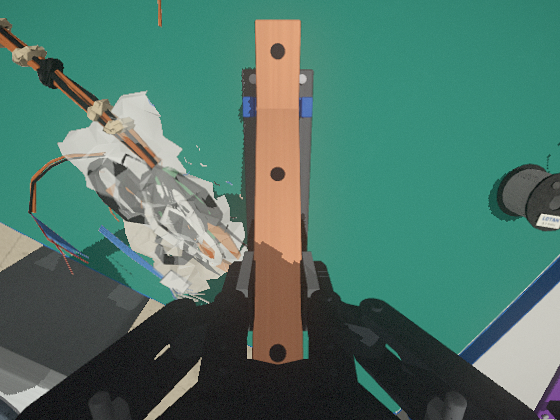

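Call:
drive_tool(deltas=[0,0,2,0,0,0,4,0,0,0,4.8,0,0,0,5.1,0,0,0,5.3,0,0,0,5.5,0,0,0,5.5,0])

```text
t: 12.85
tcp_pos: [0.5361, -0.2061, 0.0765]
tool_rot: [0.962, 0.274, 0.002, 0.001]
force: [-0.3, -0.4, 0.6]
finger_gap: 0.262
```

Run:
```python
from h import *
s=snap('wrist','w11');  x=manip.sense();print(x['tcp_pos'],x['tool_rot'],x['force'],x['ft_torque'],x['finger_gap'])
print(tilt(s,[(265,v) for v in range(242,356,12)])[1])
```

```text
[ 0.53617736 -0.20611805  0.07653044] [9.61820527e-01 2.73667983e-01 2.49351569e-03 9.43473698e-04] [-0.47002686 -0.37180995  0.19641013] [-0.07404723 -0.01847203 -0.02929745] 0.26143781283828016
-31.288415842088988
```

View pics/w11.png

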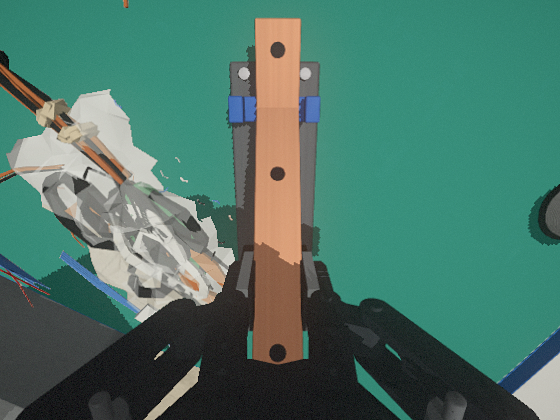

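Call:
drive_tool(deltas=[-0.1,0,0,0,-0.1,0,0.3,0,-0.1,0,0.7,0,-0.1,0,1.1,0,-0.1,0,1.5,0,-0.1,0,1.9,0,-0.1,0,2,0], squeeze=25)

```text
t: 13.6
tcp_pos: [0.5348, -0.208, 0.0576]
tool_rot: [0.962, 0.274, 0.002, 0.002]
force: [-6.9, -3.9, 10.1]
finger_gap: 0.257
```

Run:
```python
from h import *
s=snap('wrist','w12');  x=manip.sense();print(x['tcp_pos'],x['tool_rot'],x['force'],x['ft_torque'],x['finger_gap'])
print(tilt(s,[(265,v) for v in range(242,356,12)])[1])
```

```text
[ 0.53483369 -0.20803958  0.05763945] [0.96180501 0.273722   0.00207543 0.00175636] [-5.49107139 -4.23343931  9.96655348] [-0.14840914  0.40128255 -0.05165979] 0.25825310496857296
-19.372148650994482
```

View pics/w12.png

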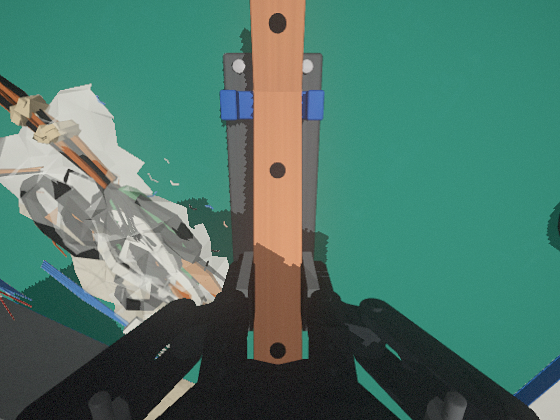

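Call:
drive_tool(deltas=[0,0,0,0,0,0,0.4,0,0,0,0.8,0,0,0,1.2,0,0,0,1.6,0,0,0,2,0,0,0,2.4,0,0,0,2.6,0], squeeze=20)

```text
t: 14.45
tcp_pos: [0.535, -0.209, 0.0324]
tool_rot: [0.962, 0.274, 0.002, 0.002]
force: [-3.4, -3.3, 6.6]
finger_gap: 0.257
```

Run:
```python
from h import *
s=snap('wrist','w13');  x=manip.sense();print(x['tcp_pos'],x['tool_rot'],x['force'],x['ft_torque'],x['finger_gap'])
print(tilt(s,[(265,v) for v in range(242,346,12)]))
```

```text
[ 0.53493145 -0.20893397  0.03210457] [0.96187024 0.27348755 0.00222369 0.00229353] [-2.50214053 -1.54905447  5.41225733] [-0.12554765 -0.02269568 -0.05457996] 0.2569340456870213
(array([[ 0.5511, -0.1924,  0.0517],
       [ 0.5456, -0.1957,  0.0514],
       [ 0.5409, -0.1986,  0.053 ],
       [ 0.5355, -0.2018,  0.0535],
       [ 0.53  , -0.2052,  0.054 ],
       [ 0.524 , -0.2088,  0.054 ],
       [ 0.5178, -0.2124,  0.0541],
       [ 0.5129, -0.2155,  0.056 ],
       [ 0.5061, -0.2196,  0.0557]]), np.float64(-4.715518505032462))
```

View pics/w13.png

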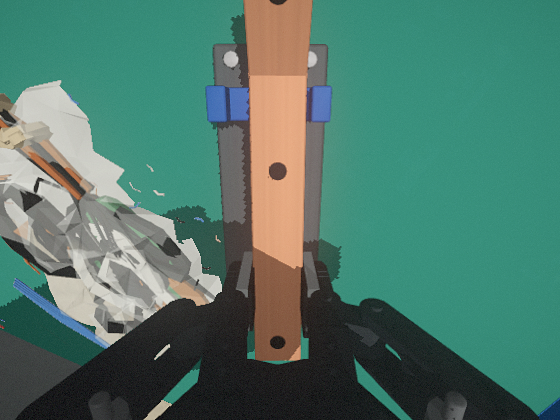

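Call:
drive_tool(deltas=[0.1,-0.15,0,0,0.1,-0.3,0,0,0.1,-0.3,0.3,0,0.1,-0.3,0.6,0,0.1,-0.3,0.6,0])

```text
t: 15.0
tcp_pos: [0.5349, -0.2067, 0.0265]
tool_rot: [0.962, 0.273, 0.003, 0.003]
force: [-1.8, -3.0, 4.8]
finger_gap: 0.257
```

Run:
```python
from h import *
s=snap('wrist','w14');  x=manip.sense();print(x['tcp_pos'],x['tool_rot'],x['force'],x['ft_torque'],x['finger_gap'])
print(tilt(s,[(265,v) for v in range(142,346,12)]))
```

```text
[ 0.53493327 -0.20669581  0.02654986] [0.96194187 0.27321979 0.0029192  0.0032036 ] [-1.61162651 -4.12504178  4.81397007] [-0.21181502 -0.11904637 -0.14399294] 0.26195702439044805
(array([[ 0.5906, -0.1664,  0.0474],
       [ 0.5864, -0.169 ,  0.0477],
       [ 0.582 , -0.1716,  0.0471],
       [ 0.5776, -0.1743,  0.0473],
       [ 0.573 , -0.177 ,  0.0472],
       [ 0.5682, -0.1799,  0.0469],
       [ 0.5633, -0.1828,  0.0467],
       [ 0.6048, -0.1625,  0.1703],
       [ 0.5536, -0.1886,  0.0479],
       [ 0.5483, -0.1918,  0.0476],
       [ 0.5431, -0.1949,  0.0481],
       [ 0.5374, -0.1983,  0.0479],
       [ 0.5315, -0.2018,  0.0476],
       [ 0.5261, -0.2051,  0.0485],
       [ 0.5203, -0.2086,  0.0489],
       [ 0.5142, -0.2122,  0.0493],
       [ 0.5072, -0.2164,  0.0486]]), np.float64(36.51787890514965))
```

View pics/w14.png

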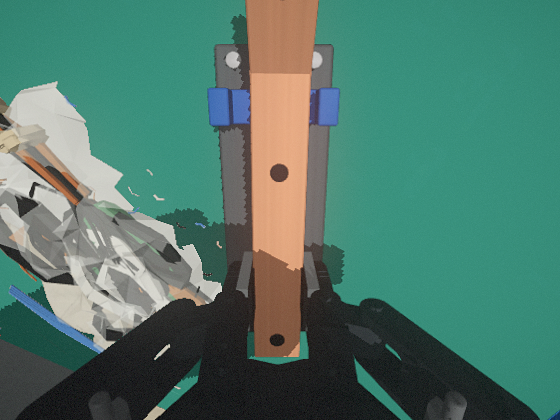

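```bash
cat > m.py <<'E'
from h import *
c=np.array([.558,-.1915]); a=np.radians(31.7); U=np.array([np.cos(a),np.sin(a)]); V=np.array([-U[1],U[0]])
def cr(P): d=P[:2]-c; return np.round([d@U*1000,d@V*1000],1)
E
python3 - <<'E'
from m import *
s=load('w14'); im=cv2.imread('pics/w14.png')
cv2.imwrite('pics/c14.png',cv2.resize(im[30:190,195:350],None,fx=4.5,fy=3.6,interpolation=cv2.INTER_CUBIC))
print('cheek inner',cr(onz(s,231.5,106,.052)),cr(onz(s,316,106,.052)))
print('cheek outer',cr(onz(s,208,106,.052)),cr(onz(s,339.5,106,.052)))
for v in(90,150,200,240): 
    hsv=cv2.cvtColor(s['frame'],cv2.COLOR_RGB2HSV);m=cv2.inRange(hsv,(4,60,50),(18,255,255));l=r=268
    while m[v,l-1]:l-=1
    while m[v,r+1]:r+=1
    print(v,l,r,cr(onz(s,l-.5,v,.0465)),cr(onz(s,r+.5,v,.0475)))
print('end',cr(onz(s,278,357,.049)),'bend',cr(onz(s,279,74,.0465)))
E
```

```text
cheek inner [55.  16.7] [ 55.  -15.6]
cheek outer [55.  25.6] [ 55.  -24.6]
90 250 309 [61.  10.1] [ 61.  -13.4]
150 250 307 [37.5 10.7] [ 37.6 -13.4]
200 250 305 [15.6 11.4] [ 15.8 -13.2]
240 252 304 [-3.8 11.1] [ -3.5 -13.4]
end [-71.5  -1.2] bend [66.8 -1.5]
```

View pics/c14.png

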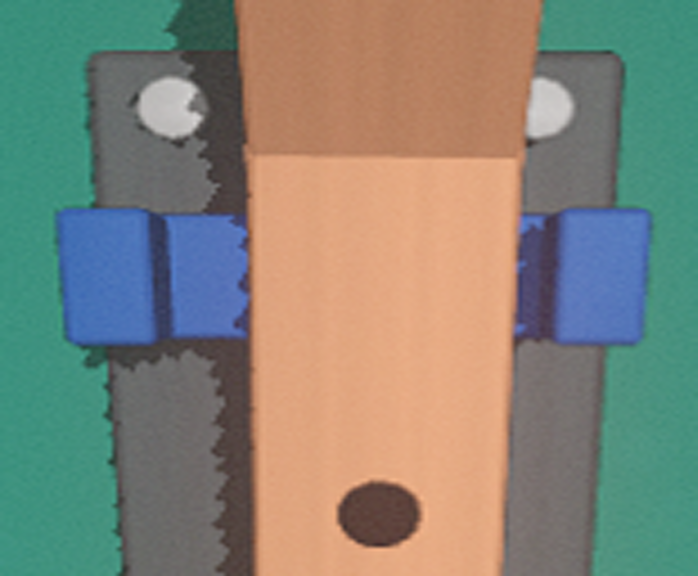

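Call:
drive_tool(deltas=[0.08,-0.12,0,0,0.18,-0.25,0,0,0.18,-0.25,0.15,0,0.18,-0.25,0.25,0,0.18,-0.25,0.25,0])

```text
t: 15.55
tcp_pos: [0.5357, -0.2039, 0.025]
tool_rot: [0.962, 0.273, 0.004, 0.004]
force: [-3.0, -2.2, 10.1]
finger_gap: 0.261
```

```bash
cat > m2.py <<'E'
from m import *
import sys
def meas(tag):
    s=load(tag);hsv=cv2.cvtColor(s['frame'],cv2.COLOR_RGB2HSV);m=cv2.inRange(hsv,(4,60,50),(18,255,255))
    b=cv2.inRange(hsv,(105,120,60),(125,255,255)); b[:, :190]=0;b[:,360:]=0;b[150:]=0
    ys,xs=np.where(b); v=int(np.median(ys)); c=np.where(b[v])[0]; print('blue row',v,'outer',c.min(),c.max(),cr(onz(s,c.min()-.5,v,.052)),cr(onz(s,c.max()+.5,v,.052)))
    for v in(90,150,200,240):
        l=r=268
        while m[v,l-1]:l-=1
        while m[v,r+1]:r+=1
        print(v,l,r,cr(onz(s,l-.5,v,.0463)),cr(onz(s,r+.5,v,.0463)),dep(s,268,v)[2].round(4))
    v=340
    while m[v+1,266]:v+=1
    print('end',v,cr(onz(s,278,v,.0465)), dep(s,266,v-8)[2])
E
python3 - <<'E'
from m2 import *
s=snap('wrist','w15');  x=manip.sense();print(x['tcp_pos'],x['force'],x['finger_gap'],x['t'])
meas('w14');meas('w15')
E
```

```text
[ 0.53574128 -0.20381594  0.0249976 ] [-2.42719529 -3.37163267  9.93163065] 0.2551167653652159 15.6
blue row 106 outer 209 338 [55.  25.4] [ 55.  -24.3]
90 250 309 [61.  10.1] [ 61.  -13.6] 0.0469
150 250 307 [37.5 10.8] [ 37.4 -13.5] 0.0471
200 250 305 [15.5 11.4] [ 15.5 -13.3] 0.048
240 252 304 [-3.9 11.1] [ -4.  -13.5] 0.048
end 356 [-73.4  -1.3] 0.04917138671246586
blue row 111 outer 214 343 [55.4 25.4] [ 55.4 -23.9]
90 249 311 [63.1 12.4] [ 63.1 -12.2] 0.0481
150 250 308 [39.8 12.7] [ 39.8 -11.7] 0.0466
200 251 306 [18.2 12.9] [ 18.1 -11.6] 0.0467
240 251 304 [-1.  13.5] [ -1.2 -11.3] 0.0479
end 355 [-68.9   0.8] 0.046555561249595576
```

Call:
drive_tool(deltas=[0,0,-0.05,0,0,0,-0.05,0,0,0,-0.05,0,0,0,-0.05,0,0,0,-0.05,0,0,0,-0.05,0], hand=4.2)

```text
t: 16.2
tcp_pos: [0.5356, -0.2036, 0.0253]
tool_rot: [0.962, 0.273, 0.003, 0.004]
force: [-0.2, 0.3, -0.5]
finger_gap: 0.493
```

Run:
```python
from m2 import *
s=snap('wrist','w16');  x=manip.sense();print(x['tcp_pos'],x['force'],x['finger_gap'],x['t'])
meas('w16')
```

```text
[ 0.53565449 -0.20373415  0.02535337] [ 0.93188431 -0.74821745  0.40445027] 0.4907187698157808 16.25
blue row 112 outer 214 344 [55.  25.7] [ 55.  -24.2]
90 250 311 [63.1 12.3] [ 63.1 -12. ] 0.0479
150 251 308 [39.8 12.5] [ 39.8 -11.5] 0.048
200 250 306 [18.1 13.6] [ 18.  -11.4] 0.0471
240 250 304 [-1.2 14.2] [ -1.3 -11.1] 0.0466
end 354 [-68.5   1. ] 0.0468633122611921
```

View pics/w16.png

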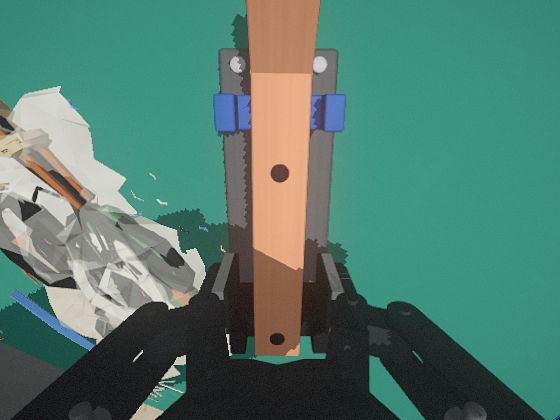

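Released; the strap is flat and at rest. Retract straight up, then back a little for a clear check.

Call:
drive_tool(deltas=[0,0,-1,0,0,0,-3,0,0,0,-6,0,0,0,-10,0,0,0,-14,0,-3,0,-16,0,-6,0,-16,0,-9,0,-16,0,-9,0,-16,0,-9,0,-16,0])

```text
t: 17.25
tcp_pos: [0.4576, -0.2506, 0.1857]
tool_rot: [0.962, 0.272, 0.004, 0.004]
force: [1.0, -0.4, -0.5]
finger_gap: 0.49
```

Run:
```python
from m2 import *
s=snap('wrist','w17');snap('scene','s17');snap('top','t17');  x=manip.sense();print(x['tcp_pos'],x['force'],x['finger_gap'],x['t'])
a=cv2.imread('pics/s17.png')[170:270,220:380];b=cv2.imread('pics/t17.png')[165:270,95:345]
cv2.imwrite('pics/c17.png',np.vstack([cv2.resize(a,(480,300)),cv2.resize(b,(480,202))]))
```

```text
[ 0.45846776 -0.24991648  0.18510478] [ 0.13537999  0.40203245 -0.9250311 ] 0.4901017008681666 17.4
```

View pics/w17.png

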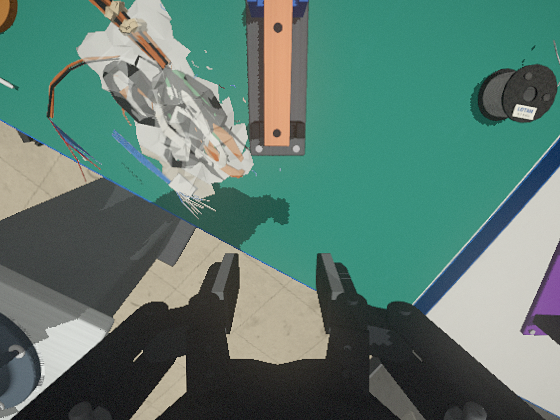

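View pics/c17.png

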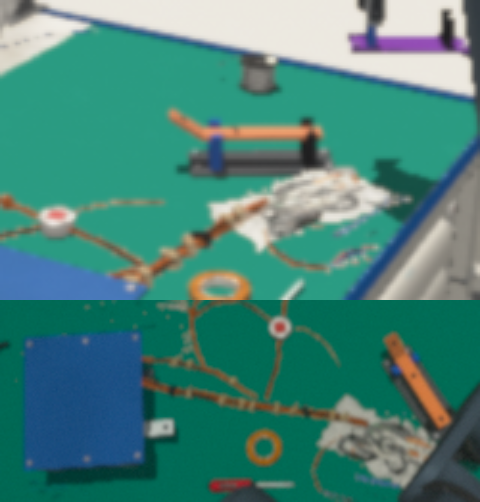

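Run:
```python
from m2 import *
a,b=load('top0'),load('t17')
for n,(u0,u1,v0,v1),lo,hi in[('tape',(220,245,230,255),(8,120,80),(25,255,255)),('pot red',(232,250,172,188),(0,120,80),(8,255,255)),('alu',(165,190,222,242),(0,0,150),(180,60,255))]:
    o=[]
    for s in(a,b):
        m=cv2.inRange(cv2.cvtColor(s['frame'],cv2.COLOR_RGB2HSV)[v0:v1,u0:u1],lo,hi);y,x=np.where(m);o.append((round(x.mean(),2),round(y.mean(),2)))
    print(n,o)
print(manip.sense()['t']); print(manip.sign_off())
```

```text
tape [(np.float64(11.98), np.float64(11.38)), (np.float64(12.08), np.float64(11.43))]
pot red [(np.float64(8.38), np.float64(6.62)), (np.float64(8.5), np.float64(6.71))]
alu [(np.float64(13.77), np.float64(8.71)), (np.float64(13.77), np.float64(8.71))]
17.4
the job is handed in; nothing more can be done
None
```

The copper strap is out of the bin and lying flat in the grey cradle, centred across both saddles with its bent end beyond the blue saddle. I handed the job in at 17.4 s with the gripper well clear.

**How it went:** I drew the strap forward with a fingertip grip at its outer end, then let go and took hold again 42 mm from that end. I lifted with a loose grip, so the strap turned between the pads to about 32° outer end up. The lift made light contact with the slot's top edge, about 1 N beyond the strap's weight. I then pulled it clear with a firm grip, carried it over and lowered it bent end first onto the blue saddle until it lay flat.

**Last checks:**
- **Flatness:** strap top at 46.5 to 48 mm along its length, against 46 mm expected.
- **Position:** within about 1 mm of the cradle's centre across. Lengthwise, its outer end is at -68.5 mm, against -70 mm ideal.
- **Neighbours:** the aluminium strap, tape roll and pot moved less than 0.15 px in the top view.
- **Forces:** the highest of the wrist readings I took was about 13 N, while seating the strap.

**One disagreement:** while lowering, the tool drifted about 3 mm sideways from a tiny tool lean. I saw this in the wrist picture and corrected it before letting go.

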